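# Lock off the sandwich belt with its long stop bar

### The arm

A 6-joint arm with a two-finger parallel gripper is mounted at the origin on the work surface. World frame = base frame: x ahead of the robot, y to its left, z up, the work surface at z = 0. Lengths are in mm, angles in rad, forces in N, time in s.
With the tool pointing down it reaches from about 350 to 775 mm from the base axis. Payload 7.3 kg.
Tool frame: the origin (TCP) lies midway between the tips of the shut fingers; the grasp point (between the pads) lies 19 mm behind it; x points along the fingers, y is the direction in which the jaws open and shut, and the axes are right-handed (so a half turn about x gives the same grasp; the last joint's range is limited). The gripper opens to 92 mm and grips with 3 to 60 N. Pads are 19 mm wide; open, the fingers measure 130 mm over their backs; the gripper's body (75 mm by 190 mm) begins 47 mm behind the grasp point.
Start: joints at [-1.432, 0.342, 1.524, -0, 1.275, -0.146], TCP at [147.529, -503.865, 226.741] pointing down, gripper open.
Joint ranges: [-2.53, 2.53], [-0.77, 2.02], [0.04, 2.7], [-1, 4.14], [0.28, 2.66], [-3.11, 3.11]. Speed limits (rad/s): [2.57, 2.57, 3.14, 3.14, 3.14, 3.14].

### API

Orientations are given as [roll, pitch, yaw] about the fixed x, y, z axes, in that order (R = Rz(yaw) Ry(pitch) Rx(roll)).
In Python, from plant import get_obs, capture, close_job gives the robot as it stands. The module is installed in compiled form; this text tells all that it offers.
- The arm moves only by the tool send_rows, never from a script. Its argument "moves" is a list of rows, each a list of 4 numbers: the shift along the tool's x, y, z in mm, then the turn about the tool's x in degrees. In form: [[tx, ty, tz, yaw], ...]. A call has 1 to 8 rows; each row shifts and turns the commanded pose from where the row before left it, along the tool's axes as they then stand; what a row does not reach is not made up. A row lasts 1/8 s, in which the tool goes at most 62.5 mm and 10.7 degrees, less where a joint would pass 70% of its speed; a pose out of reach is approached as far as the arm can. A call with a gripper value outside its range is refused whole. "hand" is the opening, from 0 (shut) to 1 (fully open), set as the call begins (left out, the last holds). The fingers move at their own pace and stop on an object; the grip force is fixed at half the most. Time passes only in rows, so rows that do not move let the fingers close. It gives the time, the measured TCP pose, the force and the opening at its end, in the units of the state.
- get_obs(): the state, without advancing time (a new reading comes with each control period).
- capture(name): name is "scene" or "top" or "wrist"; returns a dict with "image" (384x512x3 uint8, red, green, blue), "K" (3x3 intrinsics, pixels), "position" and "attitude" of the camera in the world; the wrist camera has in their place "mount" (4x4, takes a point from camera to tool coordinates, whose origin is the TCP and whose axes are the tool frame's). Camera axes: x right, y down, z forward; pixel columns grow to the right and rows downward; lengths in mm; the calibration is good to about 2 mm. A picture is of the moment at which its call begins: read the wrist's pose just before it. There is no depth.
- close_job(): hands the job in, once; it reports no verdict.
The state is a dict: "time": time; "joint_positions": joint angles; "dq": joint speeds; "tau": joint torques, N m; "tool_pos": TCP position; "tcp_rot": TCP orientation; "contact_force": force on the tool from outside, world axes, zero at the start; "moment": the same for the moment, N m; "grip_width": finger opening in mm.
Only numpy, scipy, OpenCV 4.12 (cv2) and the standard library are available. Lean on these libraries where they do the work, as an engineer would, in place of code of your own. Each camera call takes 0.05 s, during which the arm holds its last target. There are 200 camera calls.

### The job

The sandwich belt has to be locked off before it is wiped down. Press the long stop bar fully home, pushing from above near its middle so that both ends go down level, then let go: it stays down by itself. Do not press the short bar.

Things in the scene. Friction and masses are not known exactly. Their poses are not given: they have to be found in the camera images.
- stop_mid (a point): Middle of the top face of the LONG stop bar, a plain aluminium bar 280 mm long, 26 wide, 14 thick. Axes: y along the bar, z up out of its top face, x across it towards the hinge, 70 mm away. Top face about 59 mm above the table when up, 44 mm when fully down. The bar can rock about its middle against a spring: pushed off-centre, one end dips (about 1 degree for 8 N applied 25 mm off the middle).
- stop_base: Grey base plate under the long bar, 115 x 310 mm and 28 mm high, screwed to the table, with a 52 mm wide well in the middle for the hinged yoke; origin at the centre of its underside, x towards the hinge, y along the bar. Two small bearing cheeks at the hinge stand 58 mm high. Its place varies, its turn by up to 23 degrees, and it is left or right of the short bar's base.
- stop_press (a joint): Swing of the long bar's yoke: 0 rad fully up, 0.22 rad fully down on its stop (15 mm lower at the bar). It may start up to 0.05 rad down. A steady push of about 8 N (plus a little for speed) moves it; there is no return spring, so it stays where it is left. At the bottom it stops hard.
- jog_mid (a point): The middle of the top face of the SHORT bar, a bystander: the same kind of bar but 130 mm long, on a grey base plate 160 mm long; axes as for the long bar, top face 59 mm above the table. It must stay up.

How it is judged (in metres and radians):
At the end, for the whole second after the job is handed in: The long bar is down to at least 0.19 of its 0.22 rad swing (within 2 mm of its stop at the bar), at rest and level along its length within 2 degrees, and the short bar is still up (moved less than 5 mm) (value of joint stop_press above 0.19 rad and velocity of joint stop_press below 0.05 rad/s and angle between stop_mid's own y axis and vertical between 1.536 and 1.606 rad and distance of jog_mid from where it was at the start of the episode below 0.005 m); the robot touches nothing.
It fails at once if the long bar goes down unevenly: more than 2 degrees out of level along its length (ends about 10 mm apart in height) (angle between stop_mid's own y axis and vertical above 1.606 rad or angle between stop_mid's own y axis and vertical below 1.536 rad).
It fails at once if the short bar is pressed: its middle moves 5 mm or more (distance of jog_mid from where it was at the start of the episode above 0.005 m).
It also fails if it takes over 26 s, if anything falls off the work surface, if the arm or the gripper's body presses on something with over 40 N, if the wrist force passes 120 N, or if a joint passes its speed limit or range.

## Working session

There is one attempt and no reset: what is moved stays moved. The work goes in short steps, Python scripts to look and compute and a tool call to move; the robot and the scene stay as the last step left them, time stands still between calls to the robot, and variables do not carry over. Pictures are saved under pics/ and viewed, about 8 in all and at most 12, crops included, and the job is handed in when it is done.

Besides the shell and the picture viewer there is one more tool, called as name([rows], argument=value, ...), one row to a line, values as JSON. send_rows: Moves the arm, as the interface text tells. Its arguments: {"type":"object","properties":{"moves":{"type":"array","items":{"type":"array","items":{"type":"number"}}},"hand":{"type":"number"}},"required":["moves"]}

```bash
mkdir -p pics
python3 - <<'E'
from plant import *
import cv2,pickle
o=get_obs();print(o)
for n in("top","scene"):
    c=capture(n);pickle.dump(c,open(n+'.pkl','wb'));print(n,c['K'],c['position'],c['attitude'])
    cv2.imwrite(f'pics/{n}1.png',c['image'][:,:,::-1])
E
```

```text
{'time': 0.0, 'joint_positions': array([-1.43202169e+00,  3.42751105e-01,  1.52504428e+00, -2.00625415e-05,
        1.27539085e+00, -1.45974134e-01]), 'dq': array([-0.00072542,  0.00046216,  0.00062649,  0.00056997, -0.00137909,
        0.00141132]), 'tau': array([ 1.32117730e-03, -4.31239271e+01, -2.44222820e+01,  7.18768453e-02,
        5.58445835e-02, -1.37068182e-04]), 'tool_pos': array([ 147.45101563, -503.43198069,  226.02072047]), 'tcp_rot': array([-1.7047326 ,  1.56920263,  1.72161468]), 'contact_force': array([-0.33780291,  0.71892199,  0.03010863]), 'moment': array([ 0.02785271, -0.00050104, -0.00673641]), 'grip_width': 91.60447871944993}
top [[463.17188657   0.         247.52627752]
 [  0.         463.17188657 196.12755048]
 [  0.           0.           1.        ]] [423.35338108 -19.91135144 902.83631097] [-2.97415633  0.00519774 -1.58098492]
scene [[364.5372539    0.         258.72899398]
 [  0.         364.5372539  190.09022902]
 [  0.           0.           1.        ]] [ 928.65872512 -255.09217125  631.00464026] [-2.48426754e+00  1.90135711e-03  9.33473161e-01]
```

View pics/top1.png

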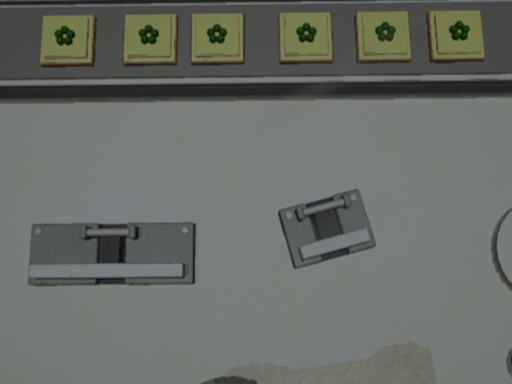

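View pics/scene1.png

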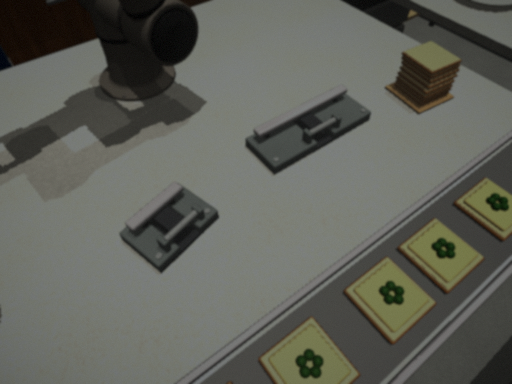

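The top view shows the long bar at the left (columns 29–183, row ~271), with its hinge above it at about row 231. The short bar is at about (335, 244).

```bash
cat > h.py <<'E'
import numpy as np,cv2,pickle
from scipy.spatial.transform import Rotation as R
def ray(c,uv,z):
    M=R.from_euler('xyz',c['attitude']).as_matrix()
    d=M@np.linalg.inv(c['K'])@np.array([uv[0],uv[1],1.]);p=np.array(c['position'])
    return p+d*(z-p[2])/d[2]
def proj(c,P):
    M=R.from_euler('xyz',c['attitude']).as_matrix()
    q=c['K']@M.T@(np.array(P)-c['position']);return q[:2]/q[2]
E
python3 - <<'E'
from h import *
t=pickle.load(open('top.pkl','rb'));s=pickle.load(open('scene.pkl','rb'))
g=cv2.cvtColor(t['image'],cv2.COLOR_RGB2GRAY)
print(g[255:295,70]); print(g[255:295,150]);print(g[271,20:36],g[271,176:200]);print(t['image'][271,100],t['image'][300,100],t['image'][250,60])
gs=cv2.cvtColor(s['image'],cv2.COLOR_RGB2GRAY)
for z in(59,51.5,44):print(z,ray(t,(29,271),z),ray(t,(183,271),z))
for p in [(32,224),(195,223),(194,284),(29,284)]:print('base',ray(t,p,28))
print('hinge',ray(t,(84,231),50),ray(t,(135,231),50))
a=cv2.resize(s['image'][70:180,230:390],None,fx=4.5,fy=4.5,interpolation=cv2.INTER_CUBIC)
b=cv2.resize(t['image'][210:300,20:205],None,fx=4,fy=4,interpolation=cv2.INTER_CUBIC)
cv2.imwrite('pics/sc.png',a[:,:,::-1]);cv2.imwrite('pics/tc.png',b[:,:,::-1])
E
```

```text
[ 86  85  87  87  85  86  85  86  93 109 121 124 125 124 125 124 122 124
 123 122 114 103  89  60  66  86  89  84  74  69  93 120 124 123 124 123
 122 122 121 123]
[ 92  95  90  92  92  89  91  85  94 116 127 126 126 127 124 125 125 128
 124 126 120  98  68  71  89  95  93  85  71  87 118 127 125 125 125 124
 124 123 124 126]
[122 121 124 123 123 122 122 119 104 112 121 125 122 122 123 124] [125 125 126 127 126 120  93  51  46  75  80  77  79  92  95  89  70  32
  48 103 115 117 125 125]
[121 126 130] [119 124 123] [82 88 85]
59 [433.4781271  378.39007623  59.        ] [430.63684615 100.54753409  59.        ]
51.5 [433.56811564 381.93017123  51.5       ] [430.70158144 101.61817022  51.5       ]
44 [433.65810418 385.47026623  44.        ] [430.76631673 102.68880635  44.        ]
base [522.05950712 393.35910964  28.        ]
base [520.63301894  83.35315829  28.        ]
base [406.85628571  84.21902982  28.        ]
base [409.95394614 391.38376438  28.        ]
hinge [505.54914366 285.79682478  50.        ] [504.54262846 191.4659703   50.        ]
```

View pics/sc.png

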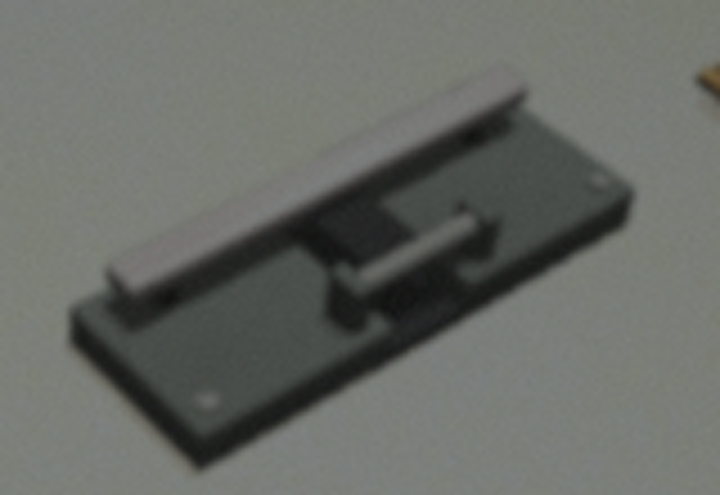

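View pics/tc.png

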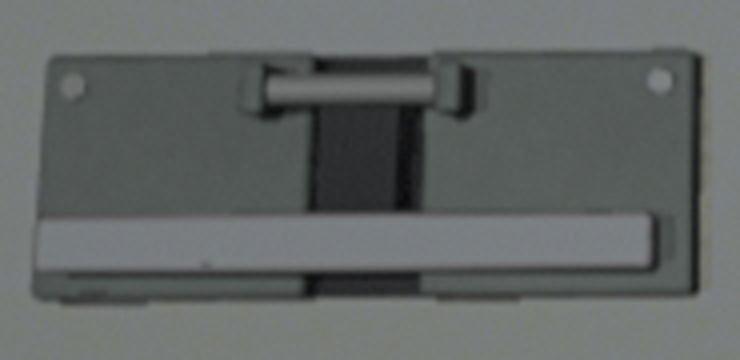

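Run:
```python
from h import *
from plant import *
t=pickle.load(open('top.pkl','rb'));s=pickle.load(open('scene.pkl','rb'))
top=lambda x,y:((x+.5)/4-.5+20,(y+.5)/4-.5+210)
sc=lambda x,y:((x+.5)/4.5-.5+230,(y+.5)/4.5-.5+70)
def tri(a,b):
    P=[]
    for c in(t,s):
        M=R.from_euler('xyz',c['attitude']).as_matrix();P.append(c['K']@np.c_[M.T,-M.T@c['position']])
    X=cv2.triangulatePoints(P[0],P[1],np.array(a).reshape(2,1),np.array(b).reshape(2,1));return (X[:3]/X[3]).ravel()
# top-face corners: left(+y) far/near hinge; right
for a,b in(((37,216),(527,92)),((37,269),(500,65)),((653,213),(130,291)),((653,267),(108,265))):
    p=top(*a);print('top z57',ray(t,p,57).round(1),'scene z57',ray(s,sc(*b),57).round(1),'tri',tri(p,sc(*b)).round(1))
print('well',ray(t,top(310,140),28),ray(t,top(423,140),28), 'shaft',ray(t,top(267,90),50),ray(t,top(435,90),50))
o=get_obs();print(R.from_euler('xyz',o['tcp_rot']).as_matrix().round(3))
```

```text
top z57 [446.7 380.5  57. ] scene z57 [448.1 375.4  57. ] tri [446.1 381.   53.8]
top z57 [423.  378.8  57. ] scene z57 [421.3 380.7  57. ] tri [423.1 378.   59.2]
top z57 [445.2 101.2  57. ] scene z57 [443.8 101.9  57. ] tri [445.1 101.   58.5]
top z57 [421.1 100.9  57. ] scene z57 [421.9 104.2  57. ] tri [421.7 101.9  57.6]
well [481.66363919 267.63737182  28.        ] [481.10269007 214.30225611  28.        ] shaft [503.42068762 281.30191448  50.        ] [502.5930729  203.64553613  50.        ]
[[-0.     0.281 -0.96 ]
 [ 0.001 -0.96  -0.281]
 [-1.    -0.001 -0.   ]]
```

Both views agree. The middle of the bar is at about (434, 240.5), its top is at about 57 mm, the measured length is 279 mm, and the hinge is 69 mm away. The base well is also centred at y ≈ 241. I'll shut the gripper and travel around the base.

send_rows([
  [8, -34, -43, 0],
  [8, -34, -43, 0],
  [8, -34, -43, 0],
  [8, -34, -43, 0],
  [8, -34, -43, 0],
  [8, -34, -43, 0],
  [8, -34, -43, 0],
  [8, -34, -43, 0],
], hand=0)

```text
time: 1.1
tool_pos: [402.0, -144.6, 162.4]
tcp_rot: [1.78, 1.571, -1.077]
contact_force: [0.2, -0.8, 0.9]
grip_width: 16.3
```

send_rows([
  [5, -45, -17.4, 0],
  [5, -45, -17.4, 0],
  [5, -45, -17.4, 0],
  [5, -45, -17.4, 0],
  [5, -45, -17.4, 0],
  [5, -45, -17.4, 0],
  [5, -45, -17.4, 0],
  [5, -45, -17.4, 0],
])

```text
time: 2.1
tool_pos: [433.5, 240.0, 122.3]
tcp_rot: [0.531, 1.57, -2.326]
contact_force: [1.3, -0.1, -0.1]
grip_width: 0.4
```

send_rows([
  [0, 0, 0, 0],
  [0, 0, 0, 0],
])

```text
time: 2.35
tool_pos: [433.2, 238.1, 122.3]
tcp_rot: [0.351, 1.569, -2.506]
contact_force: [0.1, -0.6, 0.2]
grip_width: 0.4
```

Run:
```python
from h import *
from plant import *
o=get_obs();print({k:o[k] for k in('time','joint_positions','tool_pos','contact_force','grip_width')});A=R.from_euler('xyz',o['tcp_rot']).as_matrix();print(A.round(3))
print('tool delta to z59',A.T@(np.array([434,240.5,59])-o['tool_pos']))
c=capture('top');cv2.imwrite('pics/t2.png',c['image'][:,:,::-1])
w=capture('wrist')
T=np.array(w['mount'])
def pw(P):
    q=A.T@(np.array(P)-o['tool_pos']);q=np.linalg.inv(T)@np.r_[q,1];u=w['K']@q[:3];return (u[:2]/u[2]).round(1)
im=w['image'][:,:,::-1].copy()
print('mid',pw([434,240.5,58]))
for x,y in((447,380),(421,380),(447,101),(421,101),(434,240.5)):
    u=pw([x,y,58]);print(u);cv2.circle(im,tuple(int(v) for v in u),3,(0,0,255),1)
cv2.imwrite('pics/w2.png',im)
```

```text
{'time': 2.35, 'joint_positions': array([ 3.47548907e-01,  4.01933052e-01,  1.75389167e+00, -4.65397625e-04,
        9.87076287e-01,  1.63314204e+00]), 'tool_pos': array([433.22044378, 238.06256059, 122.28769526]), 'contact_force': array([ 0.14067527, -0.63282638,  0.1894795 ]), 'grip_width': 0.37140812369126597}
[[-0.001  0.282 -0.96 ]
 [-0.001 -0.96  -0.282]
 [-1.     0.     0.001]]
tool delta to z59 [63.28480443 -2.14894611 -1.5155027 ]
mid [256.2 203.7]
[ 83.9 139.1]
[ 80.2 171.4]
[420.9 234. ]
[407.5 260.4]
[256.2 203.7]
```

View pics/w2.png

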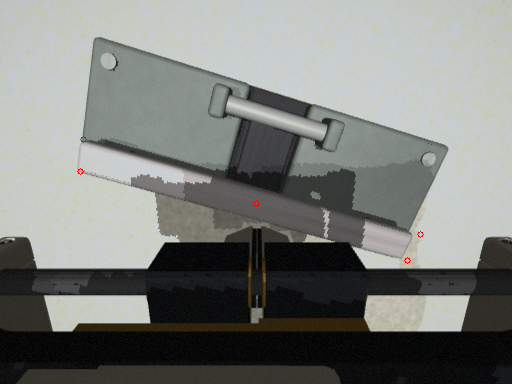

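The wrist view shows the long bar running from (80, 155) to (408, 247). My predicted corners match on the left and fall about 5 mm short on the right, so I'll aim at y ≈ 242.5, which also fits the hinge shaft's midpoint.

send_rows([
  [14, -1, -0.5, 0],
  [14, -1, -0.5, 0],
  [14, -1, -0.5, 0],
  [10, -1, -0.5, 0],
  [5, 0, 0, 0],
  [0, 0, 0, 0],
])

```text
time: 3.2
tool_pos: [434.4, 242.8, 65.3]
tcp_rot: [0.236, 1.57, -2.62]
contact_force: [0.4, 0.6, 0.8]
grip_width: 0.7
```

send_rows([
  [1.5, 0, 0, 0],
  [1.5, 0, 0, 0],
  [1.5, 0, 0, 0],
  [1.5, 0, 0, 0],
  [1.5, 0, 0, 0],
])

```text
time: 3.82
tool_pos: [434.6, 242.9, 58.3]
tcp_rot: [2.891, 1.571, 0.034]
contact_force: [-2.5, -0.6, 7.0]
grip_width: 0.4
```

send_rows([
  [1.5, 0, 0, 0],
  [1.5, 0, 0, 0],
  [1.5, 0, 0, 0],
])

```text
time: 4.2
tool_pos: [434.1, 242.8, 54.1]
tcp_rot: [-0.083, 1.57, -2.94]
contact_force: [-2.7, -0.0, 7.2]
grip_width: 0.2
```

Run:
```python
from h import *
from plant import *
o=get_obs();print(o['tool_pos'],o['contact_force'],o['moment'])
c=capture('scene');cv2.imwrite('pics/sc3.png',cv2.resize(c['image'][50:180,220:390],None,fx=4.5,fy=4.5,interpolation=cv2.INTER_CUBIC)[:,:,::-1])
```

```text
[434.08379437 242.83418973  54.09038236] [-2.73161044 -0.04098631  7.18524208] [-0.06260749  0.54296222 -0.01272554]
```

View pics/sc3.png

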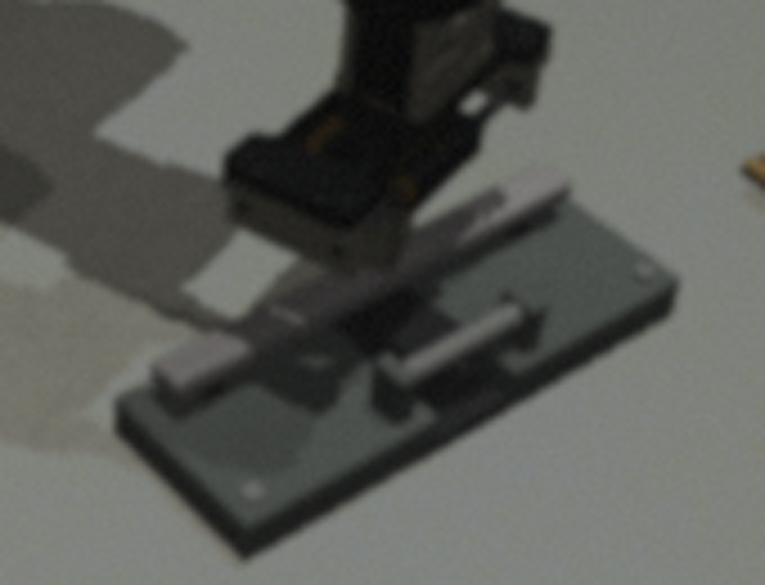

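Fingers are mid-bar at 7 N and the bar looks level, so I'll keep pressing.

send_rows([
  [1.5, 0, 0, 0],
  [1.5, 0, 0, 0],
  [1.5, 0, 0, 0],
  [1, 0, 0, 0],
  [1, 0, 0, 0],
])

```text
time: 4.88
tool_pos: [433.8, 242.8, 47.5]
tcp_rot: [-0.106, 1.57, -2.963]
contact_force: [-3.2, 0.8, 6.7]
grip_width: 0.9
```

send_rows([
  [0.7, 0, 0, 0],
  [0.7, 0, 0, 0],
])

```text
time: 5.12
tool_pos: [433.8, 242.8, 46.1]
tcp_rot: [-0.106, 1.57, -2.963]
contact_force: [-3.5, -0.7, 7.0]
grip_width: 0.1
```

send_rows([
  [0.7, 0, 0, 0],
])

```text
time: 5.25
tool_pos: [433.9, 242.9, 45.4]
tcp_rot: [-0.117, 1.57, -2.973]
contact_force: [-4.0, 0.3, 6.5]
grip_width: 0.3
```

send_rows([
  [0.7, 0, 0, 0],
  [0, 0, 0, 0],
])

```text
time: 5.5
tool_pos: [433.9, 242.9, 45.1]
tcp_rot: [-0.216, 1.57, -3.073]
contact_force: [-3.8, 0.7, 9.9]
grip_width: 0.4
```

send_rows([
  [0.6, 0, 0, 0],
])

```text
time: 5.62
tool_pos: [434.0, 242.9, 44.8]
tcp_rot: [-0.323, 1.57, 3.103]
contact_force: [-6.4, -1.4, 16.8]
grip_width: 0.0
```

send_rows([
  [0.5, 0, 0, 0],
])

```text
time: 5.75
tool_pos: [434.0, 242.9, 44.7]
tcp_rot: [-0.522, 1.57, 2.904]
contact_force: [-7.4, -1.4, 20.0]
grip_width: 0.5
```

The force rose from 7 to 20 N at z = 44.7, so the bar is on its hard stop. I'll release upward.

send_rows([
  [-2, 0, 0, 0],
  [-4, 0, 0, 0],
  [-8, 0, 0, 0],
  [-15, 0, 0, 0],
  [-25, 0, 0, 0],
  [-25, 0, 0, 0],
  [-20, 0, 0, 0],
  [0, 0, 0, 0],
])

```text
time: 6.75
tool_pos: [435.6, 243.2, 144.3]
tcp_rot: [-3.096, 1.566, 0.331]
contact_force: [-0.1, -0.0, -0.0]
grip_width: 0.6
```

send_rows([
  [0, 45, 17, 0],
  [0, 45, 17, 0],
  [0, 45, 17, 0],
  [0, 45, 17, 0],
  [0, 45, 17, 0],
  [0, 0, 0, 0],
  [0, 0, 0, 0],
])

```text
time: 7.62
tool_pos: [415.9, 3.2, 141.9]
tcp_rot: [-0.749, 1.57, 2.677]
contact_force: [-0.3, 0.1, 0.2]
grip_width: 0.7
```

Run:
```python
from h import *
from plant import *
o=get_obs();print(o['time'],o['tool_pos'],o['contact_force'],np.abs(o['dq']).max())
c=capture('scene');cv2.imwrite('pics/s4.png',cv2.resize(c['image'][50:280,110:390],None,fx=2.6,fy=2.6,interpolation=cv2.INTER_CUBIC)[:,:,::-1])
```

```text
7.625 [415.87604399   3.20271077 141.94891243] [-0.30790974  0.07342561  0.22684766] 0.03013586154013472
```

View pics/s4.png

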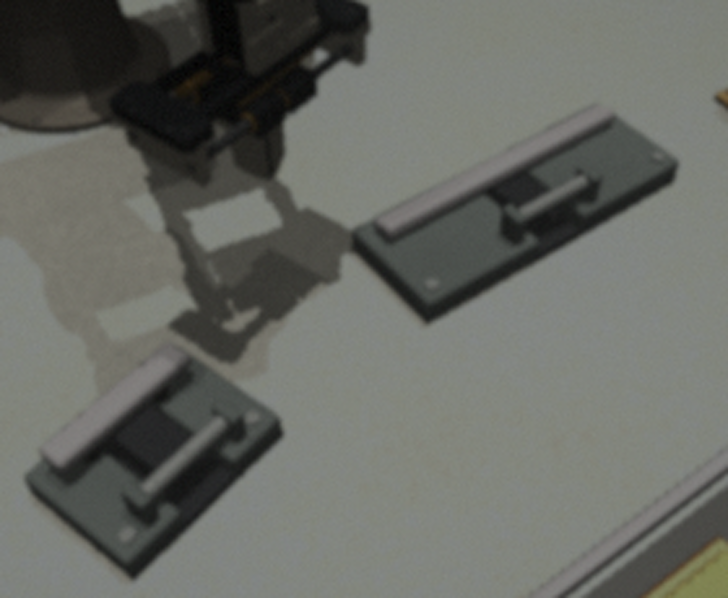

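The scene view shows the long bar, from (378, 225) to (612, 110), lying down flush and level on its base. The short bar is still up, and the arm is clear.

```bash
python3 -c "
from plant import *
print(close_job())"
```

```text
the job is handed in; nothing more can be done
None
```

The long stop bar is pressed fully home and released, and the job is handed in at about 7.7 s of the 26 s allowed; no verdict was reported.

- **Press:** I pushed with the shut fingers at (434, 243), near the bar's middle. The push held at about 7 N, then rose to 20 N at z = 44.7 mm. That fits the hard stop, where the top face should be at 44 mm.
- **After release:** the last picture shows the long bar down and level, the short bar still up, and the arm clear at 142 mm height. The wrist force was back to about 0. I judged level and the short bar's position by eye in that picture and did not measure them.
- **Disagreement:** the fixed cameras put the middle of the bar at y ≈ 240.5. The hinge shaft gave 242.5, and the wrist view was also shifted that way by up to 5 mm at one end. I aimed at 242.5.

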